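Nest the empty parts tins on the trim-fitting bench

TASK

The three open steel parts tins are empty: nest them for putting away, largest first. Stand the middle-sized tin upright inside the wide shallow one, and only then stand the tall narrow tin upright inside the middle one. Set each down on the floor of the one around it rather than dropping it, and leave the closed tin with the lid where it is.

Things in the scene. Friction and masses are not known exactly. Their poses are not given: they have to be found in the camera images.
- wide_tin_mid (a point): Wide shallow open round tin of bare sheet steel, straight-sided, standing loose on the bench: outside diameter 100 mm, inside 94 mm, height 40 mm, floor 4 mm thick, about 0.2 kg. The point is on its axis, half-way up (20 mm above its underside); z points up out of the mouth.
- middle_tin_mid (a point): Middle-sized open round steel tin, straight-sided, standing loose: outside diameter 64 mm (65.6 mm over the thin rolled seams), inside 59 mm, height 75 mm, floor 3 mm thick, about 0.12 kg. The point is on its axis, half-way up (37.5 mm above its underside); z points up out of the mouth. It is light and stiff and can be gripped across its outside; standing in the wide tin, its top 39 mm stay above the wide tin's rim, so grip it within those top 39 mm.
- narrow_tin_mid (a point): Narrow tall open round steel tin, straight-sided, standing loose: outside diameter 36 mm (37.6 mm over the thin rolled seams), inside 31 mm, height 110 mm, floor 3 mm thick, about 0.08 kg. The point is on its axis, half-way up (55 mm above its underside); z points up out of the mouth. Standing in the middle tin, its top 38 mm stay above the middle tin's rim, so grip it across its outside within those top 38 mm.
- lidded_tin_mid (a point): Bystander: closed round steel tin with a press-on lid with a small black knob, diameter 64 mm (lid 67 mm), height 70 mm plus the 12 mm knob, heavy with screws; as wide as the middle tin but shut. The point is on its axis, half-way up (35 mm above its underside). Leave it where it is.
There are look-alikes about, which are no part of the job. Leave any green or purple look-alike of the part that bears middle_tin_mid alone. What is shaped like the part that bears narrow_tin_mid but pink or red is not meant.

How it is judged:
By the outcome, as a careful person would: the job done as asked, in the order asked, and still so for the second after the job is handed in, with the robot touching nothing.
It also fails if it takes over 58 s, if anything falls off the work surface, if the arm or the gripper's body presses on something with over 40 N, if the wrist force passes 120 N, or if a joint passes its speed limit or range.

ROBOT

A 7-joint arm with a two-finger parallel gripper is mounted at the origin on the work surface. World frame = base frame: x ahead of the robot, y to its left, z up, the work surface at z = 0. Lengths are in mm, angles in degrees, forces in N, time in s.
With the tool pointing down it reaches from about 400 to 750 mm from the base axis. Payload 19.5 kg.
Tool frame: the origin (TCP) lies at the very end of the fingers, on their centre line; the grasp point (between the pads) lies 19 mm behind it (r.grip_point_offset is the z of the grasp point in the tool frame, in mm); z points along the fingers, x is the direction in which the jaws open and shut, and the axes are right-handed (so a half turn about z gives the same grasp; the last joint's range is limited). The gripper opens to 85 mm and grips with 20 to 120 N. Pads are 22 mm wide; open, the fingers measure 114 mm over their backs; the gripper's body (76 mm by 85 mm) begins 54 mm behind the grasp point. The pads swing forward as they close: fully open they stand 13 mm farther back than shut.
Start: joints at [74.273, 40.479, -1.581, 85.061, 1.261, 54.483, -4.326], TCP at [132.649, -559.463, 231.268] pointing down, gripper open.
Joint ranges: [-155.06, 155.06], [-18.47, 123.98], [-90, 86.84], [0, 140.48], [-83.41, 263.41], [0, 116], [-161.91, 161.91]. Speed limits (degrees/s): [108.29, 108.29, 147.25, 147.25, 172.46, 172.46, 172.46].

INTERFACE

Orientations are given as [roll, pitch, yaw] about the fixed x, y, z axes, in that order (R = Rz(yaw) Ry(pitch) Rx(roll)).
In Python, from workcell import sense, get_image, r gives the robot as it stands.
- The arm moves only by the tool arm_command, never from a script. Its argument "steps" is one flat list of numbers, 4 for each row, row after row: the shift along the world's x, y, z in mm, then the turn about the world's z in degrees. A call has 1 to 8 rows; each row is the pose to reach, as a shift and turn from the pose commanded when the call began; what a row does not reach only later rows make up. A row lasts 1/12 s, in which the tool goes at most 41.7 mm and 7.16 degrees, less where a joint would pass 70% of its speed; a pose out of reach is approached as far as the arm can. A call with a gripper value outside its range is refused whole. "jaw" is the finger opening in mm, from 0 to 85.4, set as the call begins (left out, the last holds). The fingers move at their own pace and stop on an object; "force" is the grip in N (left out, the last holds). Time passes only in rows, so rows that repeat a pose let the fingers close. It gives the time, the measured TCP pose, the force and the opening at its end, in the units of the state.
- sense(): the state, without advancing time (a new reading comes with each control period).
- get_image(name): name is "scene" or "side" or "wrist"; returns a dict with "pixels" (420x560x3 uint8, blue, green, red), "range_z" (420x560 float32, mm along the optical axis (not along the pixel's ray), 0 where there is no reading), "fx", "fy", "cx", "cy" (pixels), "extrinsics" (4x4, takes a point from camera to world coordinates). Camera axes: x right, y up, looking along -z (the intrinsics and any distortion apply to the point x, -y, -z); pixel columns grow to the right and rows downward; lengths in mm; the calibration is good to about 2 mm. The wrist camera is an equidistant fisheye: a pixel r from the principal point sees the ray r / f radians off the axis. A picture is of the moment at which its call begins.
- r.hand_in(): hands the job in, once; it reports no verdict.
The state is a dict: "clock": time; "joint_pos": joint angles; "joint_vel": joint speeds; "joint_efforts": joint torques, N m; "position": TCP position; "orientation": TCP orientation; "force": force on the tool from outside, world axes, zero at the start; "wrist_torque": the same for the moment, N m; "grip_width": finger opening in mm.
Only numpy, scipy, OpenCV 4.12 (cv2) and the standard library are available. Lean on these libraries where they do the work, as an engineer would, in place of code of your own. Each camera call takes 0.05 s, during which the arm holds its last target.

## Working session

There is one attempt and no reset: what is moved stays moved. The work goes in short steps, Python scripts to look and compute and a tool call to move; the robot and the scene stay as the last step left them, time stands still between calls to the robot, and variables do not carry over. Pictures are saved under pics/ and viewed, and the job is handed in when it is done.

Besides the shell and the picture viewer there is one more tool, called after "Emit:" in YAML: its name, and indented under it one key for each argument. arm_command: Moves the arm, as the interface text tells. Its arguments: {"type":"object","properties":{"steps":{"type":"array"},"jaw":{"type":"number"},"force":{"type":"number"}},"required":["steps"]}

```bash
mkdir -p pics; ls; cat > h.py <<'E'
import numpy as np, cv2
from workcell import sense, get_image, r
def snap(n,f):
    im=get_image(n); np.savez('pics/'+f+'.npz',**{k:np.asarray(v) for k,v in im.items()}); cv2.imwrite('pics/'+f+'.png',im['pixels']); return im
def cloud(im):
    h,w=im['range_z'].shape; v,u=np.mgrid[:h,:w]; z=im['range_z']
    P=np.stack([(u-im['cx'])/im['fx']*z,-(v-im['cy'])/im['fy']*z,-z,np.ones_like(z)],-1)
    W=P@np.asarray(im['extrinsics']).T; W[z<=0]=np.nan; return W[...,:3]
E
python3 - <<'E'
from h import *
for n in ('scene','side','wrist'):
    im=snap(n,n+'0'); print(n,im['fx'],im['cx'],im['cy'],np.round(im['extrinsics'],2).tolist(),[k for k in im])
print(sense())
E
```

```text
pics
scene 436.993326098051 283.1056051510602 204.5008695640188 [[0.49, -0.73, 0.48, 952.29], [0.87, 0.42, -0.26, -169.93], [-0.01, 0.54, 0.84, 709.42], [0.0, 0.0, 0.0, 1.0]] ['pixels', 'range_z', 'fx', 'fy', 'cx', 'cy', 'extrinsics']
side 469.6218105275073 282.75129392184317 203.95099302015188 [[0.92, 0.21, -0.33, 261.6], [-0.39, 0.47, -0.79, -742.4], [-0.01, 0.86, 0.52, 604.93], [0.0, 0.0, 0.0, 1.0]] ['pixels', 'range_z', 'fx', 'fy', 'cx', 'cy', 'extrinsics']
wrist 325.19226210127806 278.8279879369535 216.85143707724083 [[0.23, 0.92, 0.31, 210.81], [-0.97, 0.22, 0.07, -541.24], [-0.0, -0.32, 0.95, 373.64], [0.0, 0.0, 0.0, 1.0]] ['pixels', 'range_z', 'fx', 'fy', 'cx', 'cy', 'extrinsics']
{'clock': 0.15, 'joint_pos': array([74.2704329 , 40.50384071, -1.5807552 , 85.07573538,  1.26023917,
       54.48226274, -4.32583526]), 'joint_vel': array([ 0.00899082, -0.16001176,  0.04332461,  0.01170778,  0.06115542,
       -0.01420864,  0.00119593]), 'joint_efforts': array([-3.18165748e-04, -8.83313727e+01,  1.23486646e+00, -2.36192483e+01,
        1.69445341e-02,  5.43505084e-03, -2.89799800e-05]), 'position': array([ 132.6222877 , -559.31211671,  230.96440625]), 'orientation': array([ 1.79998107e+02,  4.44759386e-02, -7.66611757e+01]), 'force': array([ 0.25996821,  0.2755302 , -0.12696946]), 'wrist_torque': array([-0.03563603,  0.05671155, -0.00603026]), 'grip_width': 85.51875471632418}
```

View pics/scene0.png

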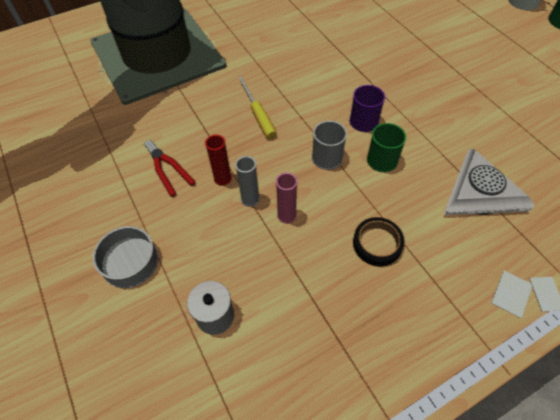

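View pics/side0.png

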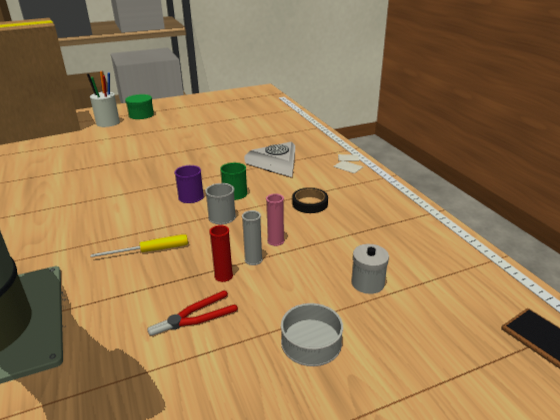

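View pics/wrist0.png

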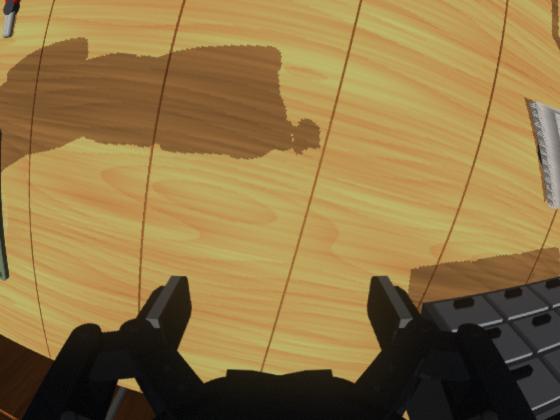

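Scene view: the wide tin is at (126,257) and the lidded bystander, with its black knob, at (211,305).
- Middle tin candidates: grey (329,145), purple (367,108) and green (386,147). Bare-steel grey fits.
- Narrow tin candidates: grey (248,182), red (218,160) and pink (287,197). Grey fits.

I'll confirm both in an enlarged crop and measure positions.

```bash
cat >> h.py <<'E'
def load(f): return dict(np.load('pics/'+f+'.npz'))
def fitc(p):
    A=np.c_[2*p,np.ones(len(p))]; s=np.linalg.lstsq(A,(p**2).sum(1),rcond=None)[0]; return s[:2],np.sqrt(s[2]+s[:2]@s[:2])
def rim(W,box,H,R,it=5):
    u0,v0,u1,v1=box; P=W[v0:v1,u0:u1].reshape(-1,3); P=P[np.isfinite(P[:,0])]
    body=P[(P[:,2]>8)&(P[:,2]<H+8)]
    top=P[abs(P[:,2]-H)<4]
    c,rr=fitc(top[:,:2])
    return c,rr,len(top),np.median(top[:,2]),(body[:,:2].min(0)+body[:,:2].max(0))/2,np.ptp(body[:,:2],axis=0)
E
python3 - <<'E'
from h import *
a=load('scene0'); W=cloud(a); b=load('side0'); V=cloud(b)
print('table z',W[330,100],V[350,400])
S=dict(wide=(90,222,162,292),mid=(308,118,350,172),nar=(235,150,262,210),lid=(184,278,238,336),red=(203,130,233,186),pink=(274,170,300,224),green=(366,122,408,174),purp=(348,84,386,132))
D=dict(wide=(276,302,348,364),mid=(203,182,238,226),nar=(240,206,264,268),lid=(348,242,392,294),red=(208,222,234,284),pink=(264,192,287,248))
H=dict(wide=(40,48.5),mid=(75,31),nar=(110,17),lid=(70,33),red=(110,17),pink=(110,17),green=(75,31),purp=(75,31))
for k in S:
    for n,X,B in (('sc',W,S),('si',V,D)):
        if k in B:
            try: c,rr,n_,z,bb,pt=rim(X,B[k],*H[k]); print(k,n,c.round(1),round(rr,1),n_,round(z,1),bb.round(1),pt.round(0))
            except Exception as e: print(k,n,e)
cv2.imwrite('pics/crop0.png',np.hstack([cv2.resize(a['pixels'][80:230,195:415],None,fx=2.5,fy=2.5),cv2.resize(b['pixels'][160:310,170:300],(325,375))[:, :250]]))
E
```

```text
table z [nan nan nan] [ 640.98478093 -322.44829947    3.24813846]
wide sc [ 517.1 -248. ] 48.7 433 38.3 [ 516.5 -248.1] [103. 101.]
wide si [ 515.6 -247.2] 48.6 579 41.1 [ 515.8 -246.7] [101. 103.]
mid sc [491.8 187.2] 30.9 173 73.4 [491.4 187.5] [66. 66.]
mid si [490.7 188.2] 31.0 182 75.8 [506.6 220.8] [ 95. 134.]
nar sc [504.4   1. ] 17.1 121 108.3 [503.9   1. ] [39. 36.]
nar si [503.3   2. ] 17.0 132 111.0 [503.1   2.8] [37. 41.]
lid sc [ 683.5 -156.6] 24.2 1291 68.6 [ 682.6 -156.5] [68. 66.]
lid si [ 681.2 -157.1] 25.3 603 71.8 [ 681.8 -155.5] [67. 68.]
red sc [432.  -24.2] 17.1 112 108.3 [431.7 -24.3] [39. 36.]
red si [430.8 -23.3] 17.0 143 111.1 [447.8  59. ] [ 70. 203.]
pink sc [572.   44.3] 17.1 128 108.3 [571.7  44.2] [38. 36.]
pink si [571.   45.5] 16.9 114 110.9 [571.6  45.6] [38. 41.]
green sc [554.2 282. ] 31.1 183 73.2 [528.9 288.1] [116.  79.]
purp sc [470.9 302.7] 45.0 191 73.3 [471.7 303.8] [119.  85.]
```

View pics/crop0.png

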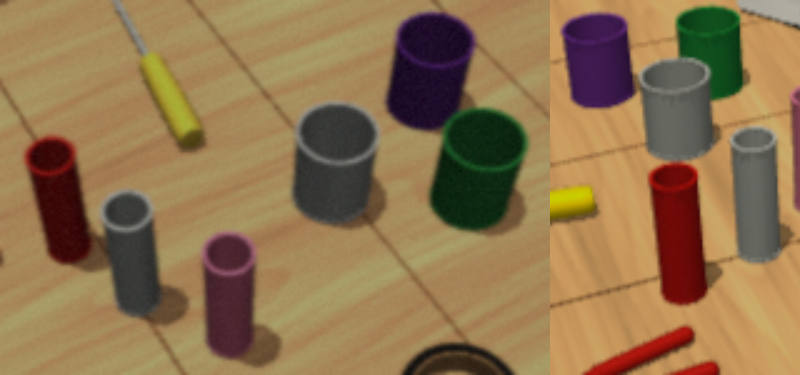

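Both cameras agree to about 1 mm, and both meant tins are plain grey: wide (516.4,-247.6), middle (491.2,187.7), narrow (503.9,1.5). I'll head to the middle tin with the jaws roughly along x (yaw -12), to stay clear of green and purple.

Emit:
arm_command:
  steps: [40,20,0,7,80,40,0,14,120,70,0,21,160,100,0,28,200,130,0,35,235,160,0,42,270,190,0,49,300,220,0,56]
  jaw: 85
  force: 30

```text
clock: 0.82
position: [404.1, -365.4, 231.2]
orientation: [180.0, 0.0, -20.3]
force: [0.7, -0.4, -0.6]
grip_width: 84.9
```

Emit:
arm_command:
  steps: [20,40,0,7,40,80,0,8.7,50,120,0,8.7,58,160,0,8.7,58,200,0,8.7,58,240,0,8.7,58,280,0,8.7,58,320,0,8.7]

```text
clock: 1.48
position: [460.3, -44.8, 231.3]
orientation: [-180.0, 0.0, -12.0]
force: [0.6, 0.6, -1.3]
grip_width: 85.0
```

Emit:
arm_command:
  steps: [0,40,0,0,0,80,0,0,0,120,0,0,0,150,0,0,0,180,0,0,0,200,-15,0,0,207,-30,0,0,207,-30,0]

```text
clock: 2.15
position: [459.7, 161.7, 199.3]
orientation: [179.9, 0.2, -11.8]
force: [-0.7, -0.3, -0.9]
grip_width: 85.0
```

Emit:
arm_command:
  steps: [31,26,-30,0,31,26,-60,0,31,26,-60,0,31,26,-60,0]

```text
clock: 2.48
position: [491.4, 185.1, 141.2]
orientation: [179.9, 0.1, -12.0]
force: [0.8, -0.1, 0.5]
grip_width: 85.0
```

```bash
python3 - <<'E'
from h import *
im=snap('wrist','wrist1'); s=sense(); print(s['position'],s['orientation'])
E
```

```text
[491.79847313 185.1852042  142.47905113] [ 1.79971801e+02  8.54618111e-03 -1.20141171e+01]
```

View pics/wrist1.png

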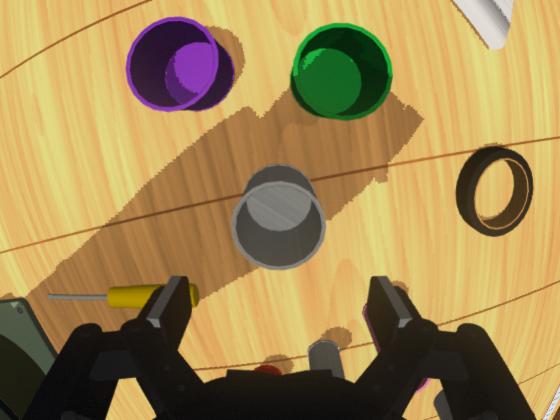

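The wrist view shows the grey tin at (279,223) between the fingers, with purple and green farther away. I'll check the rim from this camera.

```bash
cat >> h.py <<'E'
def wcloud(im):
    h,w=im['range_z'].shape; v,u=np.mgrid[:h,:w]; z=im['range_z']
    x=(u-im['cx'])/im['fx']; y=(v-im['cy'])/im['fy']; t=np.hypot(x,y)+1e-9; k=np.tan(t)/t
    P=np.stack([x*k*z,-y*k*z,-z,np.ones_like(z)],-1)
    W=P@np.asarray(im['extrinsics']).T; W[z<=0]=np.nan; return W[...,:3]
E
python3 - <<'E'
from h import *
W=wcloud(load('wrist1'))
print(W[330,240],[x if not hasattr(x,'round') else np.round(x,1) for x in rim(W,(225,155,335,275),75,31)])
E
```

```text
[418.98680423  52.48129044   0.67722951] [array([491.2, 188.8]), np.float64(30.8), 1566, np.float64(75.0), array([491.1, 188.3]), array([64.8, 65.8])]
```

Emit:
arm_command:
  steps: [-0.5,3,-25,0,-0.5,3,-55,0,-0.5,3,-80,0,-0.5,3,-95,0,-0.5,3,-102,0,-0.5,3,-102,0,-0.5,3,-102,0]

```text
clock: 3.12
position: [492.0, 189.0, 41.0]
orientation: [-180.0, -0.1, -12.0]
force: [0.7, -0.1, 0.4]
grip_width: 84.6
```

Emit:
arm_command:
  steps: [0,0,0,0,0,0,0,0,0,0,0,0,0,0,0,0,0,0,0,0,0,0,0,0,0,0,0,0,0,0,0,0]
  jaw: 50
  force: 30

```text
clock: 3.78
position: [491.9, 189.2, 40.7]
orientation: [-179.9, -0.1, -12.0]
force: [-1.2, -1.6, 15.8]
grip_width: 61.9
```

```bash
python3 - <<'E'
from h import *
im=snap('side','side1'); cv2.imwrite('pics/side1c.png',cv2.resize(im['pixels'][100:260,140:320],None,fx=4,fy=3.75)[:600,:800]); s=sense(); print(s['position'],s['orientation'],s['grip_width'],s['force'])
E
```

```text
[491.88816207 189.25976442  40.67555454] [-1.79948261e+02 -8.72265999e-02 -1.19615956e+01] 62.016056546263776 [-2.14640598 -1.88530824 15.96420001]
```

View pics/side1c.png

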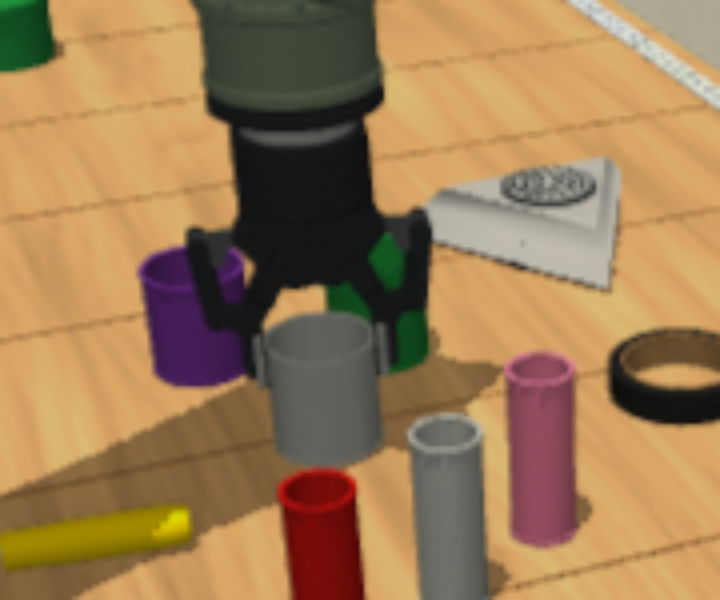

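The pads hold the middle tin by its upper part, at (327,370) in the crop. The neighbours are untouched. Lifting.

Emit:
arm_command:
  steps: [0,0,8,0,0,0,25,0,0,0,55,0,0,0,90,0,0,0,125,0,0,0,145,0,0,0,145,0]

```text
clock: 4.42
position: [492.6, 189.6, 189.0]
orientation: [-179.8, -0.3, -12.0]
force: [0.4, -0.0, -0.3]
grip_width: 62.2
```

```bash
python3 - <<'E'
from h import *
im=snap('wrist','wrist2'); s=sense(); print(s['position'],s['grip_width'],s['force'])
im=snap('side','side2')
E
```

```text
[491.96775058 189.28356116 186.71092625] 62.157081280171724 [ 0.29733047  0.52118893 -1.89571279]
```

View pics/wrist2.png

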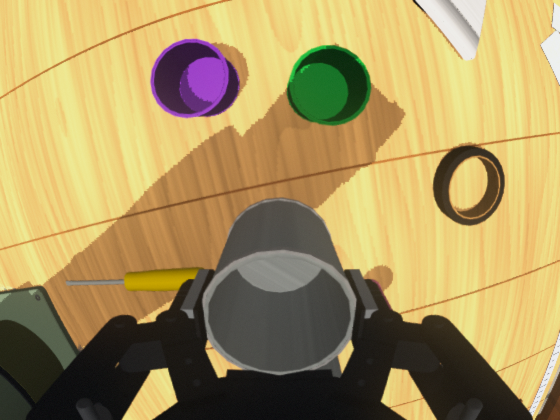

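The middle tin is held upright, its rim around (280,310). Next I measure its offset and tilt in the hand.

```bash
cat >> h.py <<'E'
def cyl(P,R):
    # fit upright-ish cylinder: x0,y0,tilt
    from scipy.optimize import least_squares
    zm=P[:,2].mean()
    def f(q):
        d=P[:,2]-zm; return np.hypot(P[:,0]-q[0]-q[2]*d,P[:,1]-q[1]-q[3]*d)-q[4]
    c,_=fitc(P[:,:2]); q=least_squares(f,[c[0],c[1],0,0,R],loss='soft_l1').x
    return q.round(4),zm,np.abs(f(q)).mean()
E
python3 - <<'E'
from h import *
W=wcloud(load('wrist2'))
P=W[190:378,200:360].reshape(-1,3);P=P[np.isfinite(P[:,0])]
z=P[:,2]; print(np.percentile(z,[50,90,95,99,100]))
h=np.histogram(z,bins=np.arange(130,230,4));print(h)
V=cloud(load('side2')); Q=V[60:260,170:300].reshape(-1,3);Q=Q[np.isfinite(Q[:,0])]
Q=Q[(np.hypot(Q[:,0]-492,Q[:,1]-189)<45)&(Q[:,2]>135)&(Q[:,2]<235)]
print(len(Q)); print(np.histogram(Q[:,2],bins=np.arange(135,235,5)))
lo=Q[Q[:,2]<180]; print(cyl(lo,32), lo[:,2].min())
E
```

```text
[188.85426885 223.60817283 259.43665942 269.25462706 273.21742932]
(array([   0,    0,    0,    0,   85, 2557,  501,  514,  532,  596,  650,
        672,  719,  793,  855,  907,  982, 1146, 1236, 1298, 1362, 1395,
       1269, 3267]), array([130, 134, 138, 142, 146, 150, 154, 158, 162, 166, 170, 174, 178,
       182, 186, 190, 194, 198, 202, 206, 210, 214, 218, 222, 226]))
1394
(array([  0,   0,  22,  67,  54,  67,  58,  63,  62,  60,  54,  71,  71,
       108, 141, 140, 147, 151,  28]), array([135, 140, 145, 150, 155, 160, 165, 170, 175, 180, 185, 190, 195,
       200, 205, 210, 215, 220, 225, 230]))
(array([4.915456e+02, 1.901187e+02, 1.080000e-02, 1.470000e-02,
       3.191730e+01]), np.float64(164.11016200346535), np.float64(1.1166571578548574)) 147.42472858173193
```

Emit:
arm_command:
  steps: [2,-20,0,0,4,-55,0,0,6,-90,0,0,8,-125,0,0,10,-160,0,0,12,-195,0,0,14,-230,0,0,16,-265,0,0]

```text
clock: 5.18
position: [506.6, -77.6, 183.5]
orientation: [180.0, 0.1, -12.0]
force: [1.4, -1.2, -1.0]
grip_width: 62.1
```

Emit:
arm_command:
  steps: [2,-35,0,0,4,-70,0,0,6,-105,0,0,7,-135,-10,0,8,-155,-20,0,8,-168,-30,0,8,-172,-40,0,8,-172,-40,0]

```text
clock: 5.85
position: [514.3, -247.4, 141.9]
orientation: [-179.9, 0.2, -12.0]
force: [-0.3, 0.0, -1.4]
grip_width: 62.3
```

```bash
python3 - <<'E'
from h import *
im=snap('scene','scene3'); im=snap('side','side3'); s=sense(); print(s['clock'],s['position'],s['grip_width'],s['force'])
E
```

```text
5.95 [ 515.45967878 -246.16874686  144.00161764] 61.887602771445366 [ 0.3288891   0.12344472 -1.15674431]
```

View pics/side3.png

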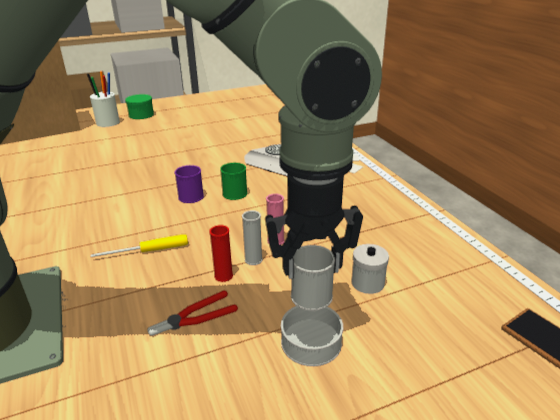

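The side view shows the middle tin directly above the wide one, at (312,275) over (312,335). Lowering.

Emit:
arm_command:
  steps: [1,-1.5,-20,0,1,-1.5,-45,0,1,-1.5,-65,0,1,-1.5,-80,0,1,-1.5,-88,0,1,-1.5,-92,0,1,-1.5,-92,0,1,-1.5,-92,0]

```text
clock: 6.62
position: [516.8, -249.1, 53.1]
orientation: [180.0, -0.0, -11.9]
force: [-0.2, -0.1, -0.9]
grip_width: 62.1
```

Emit:
arm_command:
  steps: [0,0,-1.5,0,0,0,-3,0,0,0,-4,0,0,0,-5,0,0,0,-5,0,0,0,-5,0]

```text
clock: 7.12
position: [516.3, -249.4, 47.3]
orientation: [-180.0, 0.0, -12.0]
force: [0.1, -0.6, -0.8]
grip_width: 62.2
```

Still carrying its weight; creeping down 1 mm at a time until contact.

Emit:
arm_command:
  steps: [0,0.5,-1,0,0,1,-1,0,0,1,-2,0,0,1,-2,0,0,1,-2,0]

```text
clock: 7.53
position: [516.3, -248.3, 45.2]
orientation: [-180.0, 0.0, -12.0]
force: [0.4, 0.8, -1.2]
grip_width: 61.9
```

Emit:
arm_command:
  steps: [0,0,-1,0,0,0,-1,0,0,0,-1,0]

```text
clock: 7.78
position: [516.3, -248.5, 44.8]
orientation: [180.0, -0.0, -12.0]
force: [-1.9, 1.3, 10.6]
grip_width: 62.4
```

Emit:
arm_command:
  steps: [0,0,-1,0,0,0,-1,0,0,0,-1,0]

```text
clock: 8.03
position: [516.4, -248.5, 44.7]
orientation: [180.0, -0.0, -12.0]
force: [-7.8, 3.0, 30.7]
grip_width: 61.8
```

Contact with the floor. I'll back off 1 mm, then open a little.

Emit:
arm_command:
  steps: [0,0,1.3,0,0,0,1.3,0]

```text
clock: 8.2
position: [516.4, -248.5, 44.9]
orientation: [180.0, -0.0, -12.0]
force: [0.4, -0.0, -1.5]
grip_width: 62.2
```

Emit:
arm_command:
  steps: [0,0,0,0,0,0,0,0,0,0,0,0,0,0,0,0,0,0,0,0,0,0,0,0]
  jaw: 80

```text
clock: 8.7
position: [516.3, -248.4, 44.5]
orientation: [180.0, 0.0, -12.0]
force: [-0.5, -0.7, -0.4]
grip_width: 80.1
```

Emit:
arm_command:
  steps: [0,0,10,0,0,0,25,0,0,0,50,0,0,0,80,0,0,0,110,0,0,0,140,0,0,0,160,0,0,0,160,0]

```text
clock: 9.37
position: [517.5, -248.7, 209.2]
orientation: [179.9, -0.3, -12.0]
force: [0.2, -0.5, 0.4]
grip_width: 80.1
```

```bash
python3 - <<'E'
from h import *
im=snap('wrist','wrist4');s=sense(); print(s['clock'],s['position'],s['orientation'],s['force'])
b=snap('side','side4'); a=snap('scene','scene4')
W=wcloud(im)
np.set_printoptions(precision=1,suppress=True)
P=W.reshape(-1,3);P=P[np.isfinite(P[:,0])&(np.hypot(P[:,0]-516,P[:,1]+248)<75)&(P[:,2]<100)]
for X,n in ((P,'w'),(cloud(b).reshape(-1,3),'si'),(cloud(a).reshape(-1,3),'sc')):
    d=np.hypot(X[:,0]-516,X[:,1]+248); t=X[(d<70)&(abs(X[:,2]-79)<4)]; print(n,'mid',fitc(t[:,:2]) if len(t)>20 else 0,len(t),np.median(t[:,2]) if len(t) else 0)
    t=X[(d<56)&(d>42)&(abs(X[:,2]-40)<4)]; print(n,'wide',fitc(t[:,:2]),len(t))
    for nm,(x,y) in dict(nar=(504,1.5)).items():
        t=X[(np.hypot(X[:,0]-x,X[:,1]-y)<30)&(abs(X[:,2]-110)<4)]
        if len(t)>20: print(n,nm,fitc(t[:,:2]),len(t))
E
```

```text
9.4167 [ 516.84214971 -248.61154281  206.92690662] [179.95716539  -0.18906326 -11.97301976] [ 0.13173502  0.64419938 -0.68388531]
w mid (array([ 515.5, -249.1]), np.float64(30.60900194268258)) 897 78.9751908639654
w wide (array([ 516. , -247.4]), np.float64(48.486918787200075)) 1062
si mid (array([ 515.4, -249. ]), np.float64(30.937078034857123)) 359 80.07032419428333
si wide (array([ 515.5, -247.4]), np.float64(48.552680947223095)) 412
si nar (array([503.2,   2.1]), np.float64(16.90559128783114)) 127
sc mid (array([ 516.9, -249.9]), np.float64(30.958325653839047)) 267 77.35795698576032
sc wide (array([ 517., -248.]), np.float64(48.77239411213691)) 311
sc nar (array([504.4,   1. ]), np.float64(17.136713305666113)) 118
```

View pics/side4.png

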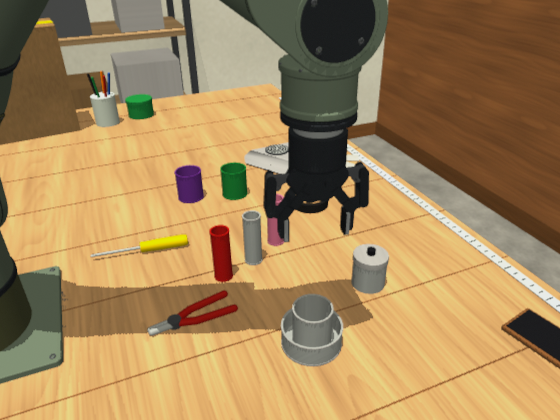

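View pics/wrist4.png

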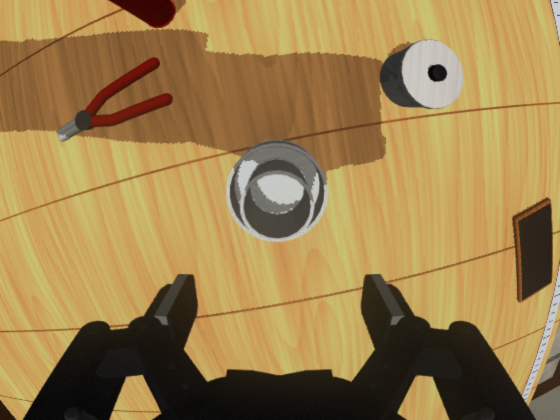

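The middle tin stands nested and upright: rim at z≈79, centre about (515.9,-249.2), in all three views. Now the narrow grey tin at (503.9,1.5), with yaw -64 so the jaws pass across the red–pink line.

Emit:
arm_command:
  steps: [-2,30,0,-7,-4,65,0,-14,-6,100,0,-21,-8,135,0,-28,-10,170,0,-35,-12,205,0,-42,-13,235,0,-49,-13,250,0,-52]
  jaw: 65

```text
clock: 10.18
position: [502.5, 5.6, 203.9]
orientation: [179.9, 0.1, -64.2]
force: [0.4, 1.4, -0.0]
grip_width: 64.9
```

Emit:
arm_command:
  steps: [0,0,0,0,0,0,0,0,0,0,0,0]

```text
clock: 10.43
position: [503.1, 0.7, 204.1]
orientation: [179.9, 0.0, -63.9]
force: [-0.1, -1.1, 0.5]
grip_width: 65.1
```

```bash
python3 - <<'E'
from h import *
im=snap('wrist','wrist5');s=sense(); print(s['clock'],s['position'],s['orientation'],s['grip_width'])
X=wcloud(im).reshape(-1,3)
for nm,(x,y) in dict(nar=(504,1.5),red=(431,-24),pink=(571.5,45)).items():
        t=X[(np.hypot(X[:,0]-x,X[:,1]-y)<30)&(abs(X[:,2]-110)<4)]
        if len(t)>20: print(nm,fitc(t[:,:2]),len(t))
E
```

```text
10.4833 [5.03137500e+02 4.95332922e-01 2.04210573e+02] [ 1.79949856e+02 -1.03603577e-03 -6.39807222e+01] 64.95248759160005
nar (array([503.97011446,   2.18554884]), np.float64(16.93687839732944)) 682
red (array([431.62510316, -23.10145707]), np.float64(16.91598124288665)) 556
pink (array([571.27414572,  45.15595273]), np.float64(16.820355721335236)) 708
```

View pics/wrist5.png

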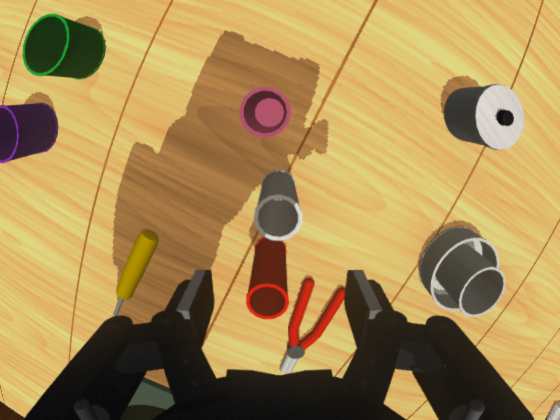

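The grey tin at (278,217) stands between pink (266,112) and red (267,300), and the jaws pass clear of both. Descending.

Emit:
arm_command:
  steps: [1,1.5,-30,0,1,1.5,-60,0,1,1.5,-90,0,1,1.5,-110,0,1,1.5,-120,0,1,1.5,-126,0,1,1.5,-126,0,1,1.5,-126,0]

```text
clock: 11.15
position: [504.7, 2.8, 79.3]
orientation: [-180.0, -0.0, -64.0]
force: [0.3, 0.6, -0.9]
grip_width: 65.3
```

Emit:
arm_command:
  steps: [0,0,0,0,0,0,0,0,0,0,0,0,0,0,0,0,0,0,0,0,0,0,0,0,0,0,0,0,0,0,0,0]
  jaw: 25

```text
clock: 11.82
position: [504.8, 3.1, 79.5]
orientation: [-179.9, -0.0, -64.0]
force: [-0.5, 0.1, 9.5]
grip_width: 36.3
```

```bash
python3 - <<'E'
from h import *
im=snap('side','side6'); cv2.imwrite('pics/side6c.png',cv2.resize(im['pixels'][120:300,170:340],None,fx=3.3,fy=3.3)); s=sense(); print(s['clock'],s['position'],s['orientation'],s['grip_width'],s['force'])
E
```

```text
11.8667 [504.86873144   3.03748448  79.49726341] [-1.79911614e+02 -4.24559972e-02 -6.39689491e+01] 35.90321345185836 [ 0.31935794 -0.06518878 10.33303916]
```

View pics/side6c.png

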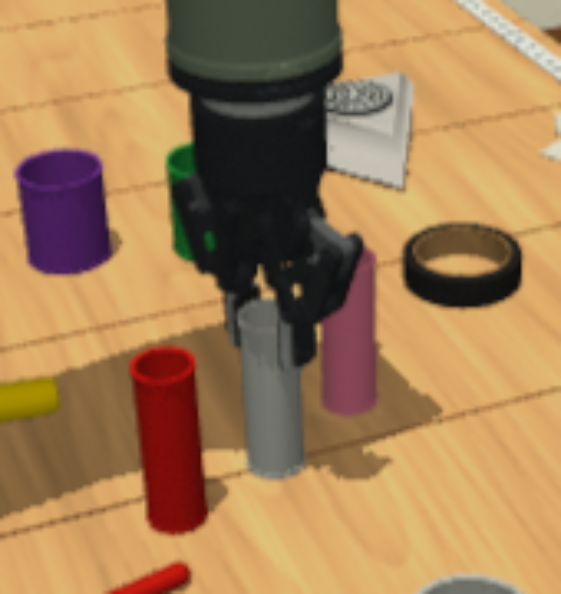

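The narrow tin is gripped near its top, at (270,330) in the crop, and stands upright. Red and pink are untouched. Lifting it straight up.

Emit:
arm_command:
  steps: [0,0,8,0,0,0,25,0,0,0,55,0,0,0,90,0,0,0,120,0,0,0,140,0,0,0,145,0,0,0,145,0]

```text
clock: 12.53
position: [504.6, 3.2, 225.2]
orientation: [-179.9, -0.0, -64.0]
force: [0.4, -0.3, -1.0]
grip_width: 35.8
```

Emit:
arm_command:
  steps: [0,-20,0,0,2,-50,0,0,4,-85,0,0,6,-120,0,0,8,-155,0,0,10,-190,0,0,11,-220,0,0,12,-245,0,0]

```text
clock: 13.2
position: [515.4, -244.3, 222.3]
orientation: [179.9, 0.1, -64.0]
force: [0.6, -0.1, 0.2]
grip_width: 35.8
```

Emit:
arm_command:
  steps: [0,0,0,0,0,0,0,0,0,0,0,0]

```text
clock: 13.45
position: [516.1, -241.1, 222.7]
orientation: [180.0, 0.1, -63.9]
force: [-0.6, 0.1, -0.7]
grip_width: 35.8
```

```bash
python3 - <<'E'
from h import *
s=sense(); print(s['clock'],s['position'],s['orientation'],s['grip_width'],s['force'])
b=snap('side','side7'); a=snap('scene','scene7'); w=snap('wrist','wrist7')
for n,X in (('si',cloud(b)),('sc',cloud(a)),('w',wcloud(w))):
    X=X.reshape(-1,3); X=X[np.isfinite(X[:,0])]; d=np.hypot(X[:,0]-516,X[:,1]+248)
    t=X[(d<26)&(X[:,2]>130)&(X[:,2]<200)]
    if len(t)>50: print(n,'nar',cyl(t,18),len(t),np.percentile(t[:,2],1))
    t=X[(d<45)&(abs(X[:,2]-79)<4)]
    if len(t)>20: print(n,'mid',fitc(t[:,:2]),len(t))
E
```

```text
13.45 [ 516.10038042 -241.0852005   222.69918619] [ 1.79967822e+02  9.22553686e-02 -6.39327010e+01] 35.752778196888976 [-0.61796864  0.14967903 -0.70484514]
si nar (array([ 5.148572e+02, -2.409430e+02,  1.800000e-03,  7.200000e-03,
        1.779400e+01]), np.float64(172.64077615126206), np.float64(0.5719296451854017)) 717 145.57519350050447
si mid (array([ 515.45127449, -248.9486563 ]), np.float64(30.93497533541276)) 368
sc nar (array([ 5.153212e+02, -2.425687e+02, -6.100000e-03,  3.200000e-03,
        1.771210e+01]), np.float64(171.28920992021762), np.float64(0.4967662696520816)) 662 142.49824858069064
sc mid (array([ 516.94804691, -249.8612078 ]), np.float64(30.968442317017185)) 259
w nar (array([ 5.149523e+02, -2.418004e+02, -3.500000e-03, -3.000000e-04,
        1.789590e+01]), np.float64(173.80351903335782), np.float64(0.20030640167074165)) 1491 144.25898535121755
w mid (array([ 515.77065612, -249.12589611]), np.float64(30.787884223201928)) 574
```

View pics/side7.png

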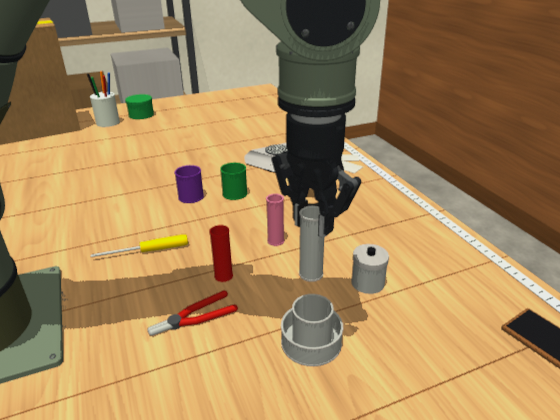

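View pics/wrist7.png

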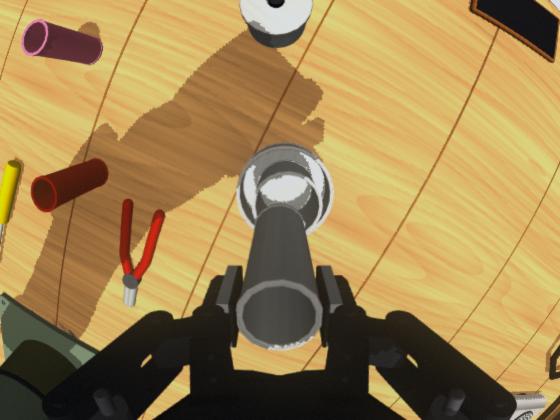

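The narrow tin is upright and well clear. It needs a shift of about (+1,-7.5) and a drop of about 137 mm.

Emit:
arm_command:
  steps: [1,-7.5,0,0,1,-7.5,-25,0,1,-7.5,-55,0,1,-7.5,-85,0,1,-7.5,-105,0,1,-7.5,-118,0,1,-7.5,-125,0,1,-7.5,-125,0]

```text
clock: 14.27
position: [517.0, -249.3, 97.5]
orientation: [179.9, 0.1, -63.9]
force: [-0.3, 0.5, -0.7]
grip_width: 36.1
```

Emit:
arm_command:
  steps: [0,0,-2,0,0,0,-4,0,0,0,-6,0,0,0,-8,0,0,0,-8,0,0,0,-8,0]

```text
clock: 14.77
position: [517.4, -249.4, 90.7]
orientation: [-180.0, -0.0, -64.0]
force: [0.6, 0.1, -1.3]
grip_width: 36.3
```

Emit:
arm_command:
  steps: [0,0,-1,0,0,0,-2,0,0,0,-2,0,0,0,-2,0]

```text
clock: 15.1
position: [517.3, -249.3, 88.6]
orientation: [180.0, 0.0, -64.0]
force: [0.4, -1.1, -1.7]
grip_width: 35.9
```

Emit:
arm_command:
  steps: [0,0,-1,0,0,0,-1,0,0,0,-1,0]

```text
clock: 15.35
position: [517.3, -249.4, 87.5]
orientation: [180.0, 0.0, -64.0]
force: [-0.6, -0.0, -0.8]
grip_width: 36.1
```

Emit:
arm_command:
  steps: [0,0,-1,0,0,0,-1,0,0,0,-1,0]

```text
clock: 15.6
position: [517.4, -249.4, 86.6]
orientation: [-180.0, -0.0, -64.0]
force: [-0.3, 0.5, 1.7]
grip_width: 36.2
```

Emit:
arm_command:
  steps: [0,0,-0.5,0,0,0,-0.5,0,0,0,-0.5,0]

```text
clock: 15.85
position: [517.5, -249.5, 86.5]
orientation: [-180.0, -0.0, -64.0]
force: [-0.7, 0.0, 9.4]
grip_width: 35.9
```

Floor contact with 9 N. Releasing.

Emit:
arm_command:
  steps: [0,0,0.5,0,0,0,0.5,0,0,0,0.5,0,0,0,0.5,0,0,0,0.5,0,0,0,0.5,0]
  jaw: 60

```text
clock: 16.35
position: [517.3, -249.3, 86.5]
orientation: [180.0, 0.0, -64.0]
force: [0.3, 1.2, 0.0]
grip_width: 59.8
```

Emit:
arm_command:
  steps: [0,0,5,0,0,0,15,0,0,0,35,0,0,0,60,0,0,0,90,0,0,0,120,0,0,0,140,0,0,0,140,0]

```text
clock: 17.02
position: [518.4, -249.9, 231.4]
orientation: [-179.8, -0.3, -64.0]
force: [0.7, 0.2, 0.5]
grip_width: 59.9
```

```bash
python3 - <<'E'
from h import *
s=sense(); print(s['clock'],s['position'],s['grip_width'],s['force'])
b=snap('side','side8'); a=snap('scene','scene8'); w=snap('wrist','wrist8')
for n,X in (('si',cloud(b)),('sc',cloud(a)),('w',wcloud(w))):
    X=X.reshape(-1,3); X=X[np.isfinite(X[:,0])]; d=np.hypot(X[:,0]-516,X[:,1]+248)
    t=X[(d<35)&(X[:,2]>85)&(X[:,2]<130)]
    if len(t)>50: print(n,'nar',cyl(t,18),len(t),np.percentile(t[:,2],97))
    t=X[(d<45)&(d>22)&(abs(X[:,2]-79)<4)]
    if len(t)>20: print(n,'mid',fitc(t[:,:2]),len(t))
    t=X[(np.hypot(X[:,0]-682,X[:,1]+156)<45)&(abs(X[:,2]-70)<4)]
    if len(t)>20: print(n,'lid',fitc(t[:,:2])[0])
cv2.imwrite('pics/end.png',np.hstack([cv2.resize(b['pixels'][210:380,260:400],None,fx=2.8,fy=2.8),cv2.resize(w['pixels'][100:270,210:350],None,fx=2.8,fy=2.8)]))
E
```

```text
17.0167 [ 518.43967501 -249.91479587  231.41538128] 59.9046680268305 [0.69010977 0.1957612  0.49918082]
si nar (array([ 5.157873e+02, -2.508235e+02, -4.000000e-04,  5.000000e-03,
        1.665500e+01]), np.float64(106.06846103742217), np.float64(0.7845876017549984)) 668 119.74986348194604
si mid (array([ 515.29108944, -249.06707064]), np.float64(30.990631262655583)) 266
si lid [ 681.1969662  -156.93394329]
sc nar (array([ 5.179366e+02, -2.511438e+02, -9.300000e-03,  3.800000e-03,
        1.661140e+01]), np.float64(103.66880914365221), np.float64(0.7017732172717464)) 585 116.6252328440937
sc mid (array([ 516.79051251, -249.84818522]), np.float64(31.016521228952804)) 201
sc lid [ 683.49937102 -156.58769067]
w nar (array([ 5.172275e+02, -2.501158e+02, -2.920000e-02, -1.460000e-02,
        1.658420e+01]), np.float64(107.48193051179604), np.float64(0.641449446129518)) 1235 118.04731803111859
w mid (array([ 515.64332507, -249.3083621 ]), np.float64(30.762937300672796)) 643
w lid [ 673.96674157 -160.36355238]
```

View pics/end.png

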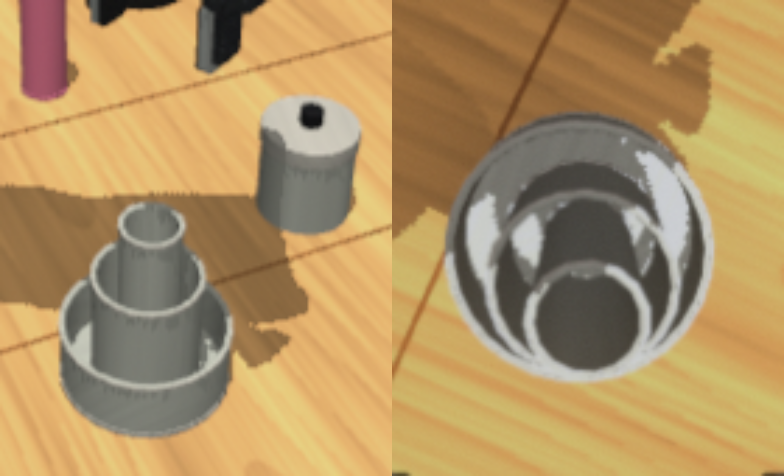

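View pics/scene8.png

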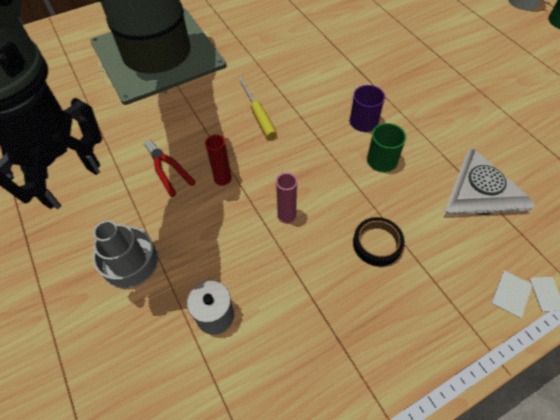

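The three tins stand nested and upright, with the narrow rim at z≈117. The lidded tin hasn't moved, and the gripper is clear above. Handing in.

```bash
python3 -c "
from workcell import r
print(r.hand_in())"
```

```text
the job is handed in; nothing more can be done
None
```

The three steel tins are nested: I stood the middle tin on the wide tin's floor, then the narrow tin on the middle one's floor. Both were lowered until the wrist force showed contact. I handed in with the clock at about 17 s of the 58 s allowed.

- **Fit:** Before the narrow tin went in, the middle rim measured 79 mm high, as expected. The finished stack's narrow rim measured about 117 mm, also as expected. The rim centres were within about 2 mm of each other.
- **Upright:** The side and scene cameras show the narrow tin upright to within about 0.6°. The wrist camera's fit gave nearly 2°. I put less weight on that one because the arm was still settling when it was taken.
- **Bystanders:** In the side and scene cameras the lidded tin measures where it started. The wrist camera put it about 8 mm away, which I take as an error from its lid sitting off to the side of that view. The green, purple, red and pink look-alikes appear unmoved in the last scene picture.
- **Contact force:** Setting the middle tin down briefly reached about 31 N at the wrist, on the held tin rather than the gripper body. The narrow tin touched down at about 9 N.

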